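Third hand at the drilling board: rail against fence and flip stop

TASK

Flip down the fence stop on the left as the robot faces the fence and leave the right one up. Then take the long rail from the bench, lay it flat on the drilling board with one end up against the left stop and its long edge tight along the fence, and press it squarely against the fence with a steady push of about 12 newtons while I clamp it. Do not let go: hold the push for a few seconds and finish while still pressing, and leave the offcut, clamp, square and jar where they lie.

Things in the scene. Friction and masses are not known exactly. Their poses are not given: they have to be found in the camera images.
- jig: drilling board fixed to the bench, plywood with a slippery white laminate face, 240 (x) x 420 (y) x 18 mm; place and yaw change. Origin: centre of its underside; x away from the robot, y to the left along the fence. The aluminium fence stands along y, full length: flat face towards the robot at x = +60, 28 thick, top 63 mm above the bench. Flip stops on it at y = +160 (left) and -160 (right)
- corner (a point): where the rail's corner belongs: on the board's upper face, in the plane of the fence face, at the side of the lowered left stop that faces the board's middle (jig frame x +60, y +154, z 18 mm). Axes as the jig
- stop_left_pin (a point): middle of the left stop's hinge pin: 12 mm before the fence face, 75 mm above the bench; the pin runs along the jig's y. Axes as the jig. Its black bracket is 26 mm wide along y and reaches from 22 mm before the fence face to 48 mm behind it, top 83 mm above the bench
- stop_left_toe (a point): centre of the toe of the left stop's arm, an aluminium plate 12 mm thick (along jig y): an 18 mm wide bar from the pin, then a toe 49 x 22 mm. Down, the toe is 3 to 52 mm before the fence face, 22 to 44 mm above the bench. Up, the arm stands over the pin, the toe from 11 mm before to 48 mm behind the pin, about 98 to 130 mm above the bench
- stop_left (a joint): hinge of the left stop, rad. 0 = fully down before the fence face (end of travel); grows as the arm swings out to the robot and over the top; 3.1 to 3.3 (end of travel) = up, leaning back. It turns easily; tipped towards the robot past about 2.6 it falls to 0 by its weight
- stop_right (a joint): hinge of the right stop: the same kind of stop, the same values. It starts up and is to stay up
- rail: loose rail of pale wood, 200 (y) x 44 (x) x 28 (z) mm, about 0.17 kg, flat on the bench left of the board; two dark dowel holes in each end, both ends alike. Origin: centre of its underside, y along its length, z up
- offcut: bystander: offcut of the same wood, 110 (y) x 44 x 28 mm, flat on the bench near the rail (the two may change places). Origin: centre of its underside
- clamp: bystander: steel F-clamp with wooden handle, about 310 x 110 x 28 mm, lying on the bench to the robot's right. Origin: underside of the middle of its bar, which runs along its x
- square: bystander: try square lying right of the board: dark wooden stock 115 (y) x 20 x 18 mm, 150 mm steel blade to its +x. Origin: under the middle of the stock
- jar: bystander: glass jar 72 mm across, 100 mm tall, standing left of the rail and the offcut. Origin: centre of its underside
Not all that is in view belongs to the job. Leave any blue look-alike of the rail alone.

How it is judged (in metres and radians):
On the way, in this order (a step that is already met when the one before it is completed fails the run):
1. the left stop is flipped down, the right one still up (value of joint stop_left below 0.08 rad and value of joint stop_right above 2.7 rad), for 0.2 s.
2. the rail lies flat on the board in front of the fence (z of rail in the frame of jig between 0.015 and 0.021 m and x of rail in the frame of jig between -0.11 and 0.045 m and y of rail in the frame of jig between -0.12 and 0.09 m and angle between rail's own z axis and vertical below 0.06 rad), for 0.1 s.
3. the rail is pressed along the fence, end at the left stop, with 6 to 20 N for 2 s (contact force between rail and fence between 6 and 20 N and y of rail in the frame of corner above -0.103 m), for 2 s.
At the end, for the whole second after the job is handed in: Left stop down (0.08 rad), right one up; the rail lies flat on the board (3 mm), along the fence (2.5 mm, 1.4 deg), its end within 3 mm of the left stop, pressed by the fingers against the fence with a steady 6 to 20 N, at rest, through the last second (all of step 1 and all of step 3 and contact force between the fingers and rail above 4 N and x of rail in the frame of corner between -0.0245 and -0.02 m and y of rail in the frame of corner below -0.098 m and z of rail in the frame of corner between -0.002 and 0.003 m and angle between the y axis of rail and the y axis of jig, either way round below 0.025 rad and angle between rail's own z axis and vertical below 0.04 rad and linear speed of rail below 0.01 m/s); the arm keeps its last pose, push and grip.
It fails at once if the right stop is flipped down (value of joint stop_right below 2.3 rad).
It fails at once if the offcut is pushed away (30 mm) (distance of offcut from where it was at the start of the episode above 0.03 m).
It fails at once if the clamp is pushed away (30 mm) (distance of clamp from where it was at the start of the episode above 0.03 m).
It fails at once if the square is pushed away (30 mm) (distance of square from where it was at the start of the episode above 0.03 m).
It fails at once if the jar is pushed away (30 mm) (distance of jar from where it was at the start of the episode above 0.03 m).
It also fails if it takes over 72 s, if anything falls off the work surface, if the arm or the gripper's body presses on something with over 40 N, if the wrist force passes 120 N, or if a joint passes its speed limit or range.

ROBOT

A 6-joint arm with a two-finger parallel gripper is mounted at the origin on the work surface. World frame = base frame: x ahead of the robot, y to its left, z up, the work surface at z = 0. Lengths are in mm, angles in rad, forces in N, time in s.
With the tool pointing down it reaches from about 275 to 975 mm from the base axis. Payload 8.4 kg.
Tool frame: the origin (TCP) lies on the mounting face of the last link; the fingertips stand r.nose_length ahead of it and the grasp point (between the pads) lies 171 mm ahead of it (r.nose_length is the distance from the TCP to the fingertips, in mm); z points along the fingers, y is the line along which they close (so a half turn about z gives the same grasp; the last joint's range is limited). The gripper opens to 92 mm and grips with 3 to 60 N. Pads are 20 mm wide; open, the fingers measure 128 mm over their backs; the gripper's body (75 mm by 189 mm) begins 69 mm behind the grasp point.
Start: joints at [-1.126, 0.353, 1.633, -0, 1.155, -0.002], TCP at [270.051, -563.651, 404.683] pointing down, gripper open.
Joint ranges: [-2.63, 2.63], [-0.92, 2.1], [0.06, 2.66], [-1.3, 4.44], [0, 2.69], [-3.02, 3.02]. Speed limits (rad/s): [2.22, 2.22, 2.79, 3.14, 3.14, 3.14].

INTERFACE

Orientations are given as a unit quaternion [x, y, z, w].
In Python, from workcell import r, vision gives the robot as it stands.
- The arm moves only by the tool play_rows, never from a script. Its arguments are lists of equal length, an entry for each row: "jaw": the opening in per cent of the stroke, from 0 (shut) to 100 (fully open); "slide": the shift along the world's x, y, z in cm, a list of three; "rot": the turn, a rotation vector about the world's x, y, z in rad, a list of three. A call has 1 to 8 rows; each row is the pose to reach, as a shift and turn from the pose commanded when the call began; what a row does not reach only later rows make up. A row lasts 1/8 s, in which the tool goes at most 62.5 mm and 10.7 degrees, less where a joint would pass 70% of its speed; a pose out of reach is approached as far as the arm can. A call with a gripper value outside its range is refused whole. The fingers move at their own pace and stop on an object; the grip force is fixed at half the most. Time passes only in rows, so rows that repeat a pose let the fingers close. It gives the time, the measured TCP pose, the force, the opening and the grip force at its end, in the units of the state.
- r.observe(): the state, without advancing time (a new reading comes with each control period).
- vision.snapshot(name): name is "scene" or "top"; returns the picture (384x512x3 uint8, red, green, blue); there is no depth.
- vision.camera_params(name): a dict with "vfov" (degrees; the focal length in pixels is half the picture's height over the tangent of half this angle, whatever the lens; pixels are square), "cx", "cy" (the principal point, pixels), "k1" (the pictures are not rectified: a ray, as slopes to the right and down, at radius r is drawn at 1 + k1 r^2 times it, then the intrinsics apply), "R" (3x3) and "t" (3): a world point X has camera coordinates R X + t. Camera axes: x right, y down, z forward; pixel columns grow to the right and rows downward; lengths in mm; the calibration is good to about 2 mm. A picture is of the moment at which its call begins. camera_params takes no time and is no camera call.
- r.finish_job(): hands the job in; it is judged then, once.
The state is a dict: "time_s": time; "joint_pos": joint angles; "joint_velocities": joint speeds; "effort": joint torques, N m; "position": TCP position; "ee_rot": TCP orientation; "contact_force": force on the tool from outside, world axes, zero at the start; "torque": the same for the moment, N m; "opening": opening from 0.0 (shut) to 1.0 (fully open); "gripper_force": force on a finger pad.
Only numpy, scipy, OpenCV 4.12 (cv2) and the standard library are available. Lean on these libraries where they do the work, as an engineer would, in place of code of your own. Each camera call takes 0.05 s, during which the arm holds its last target. There are 200 camera calls.

## Working session

There is one attempt and no reset: what is moved stays moved. The work goes in short steps, Python scripts to look and compute and a tool call to move; the robot and the scene stay as the last step left them, time stands still between calls to the robot, and variables do not carry over. Pictures are saved under pics/ and viewed, at most 10 in all, crops included, and the job is handed in when it is done.

Besides the shell and the picture viewer there is one more tool, called after "Request:" in YAML: its name, and indented under it one key for each argument. play_rows: Moves the arm, as the interface text tells. Its arguments: {"type":"object","properties":{"jaw":{"type":"array"},"slide":{"type":"array"},"rot":{"type":"array"}},"required":["jaw","slide","rot"]}

```bash
mkdir -p pics; cat > h.py <<'E'
import numpy as np, cv2
from workcell import r, vision
def cam(n):
    p=vision.camera_params(n); f=192/np.tan(np.radians(p['vfov'])/2)
    K=np.array([[f,0,p['cx']],[0,f,p['cy']],[0,0,1.]]); return K,np.array([p['k1'],0,0,0,0.]),np.array(p['R'],float),np.array(p['t'],float)
def pix2plane(n,uv,z):
    K,d,R,t=cam(n); uv=np.array(uv,float).reshape(-1,1,2)
    s=cv2.undistortPoints(uv,K,d)[:,0]; rays=np.c_[s,np.ones(len(s))]@R; c=-R.T@t
    return c+rays*((z-c[2])/rays[:,2])[:,None]
def proj(n,X):
    K,d,R,t=cam(n); return cv2.projectPoints(np.array(X,float).reshape(-1,1,3),cv2.Rodrigues(R)[0],t,K,d)[0][:,0]
def snap(n,f=None):
    im=cv2.cvtColor(np.asarray(vision.snapshot(n)),cv2.COLOR_RGB2BGR)
    if f: cv2.imwrite('pics/'+f,im)
    return im
E
python3 - <<'E'
from h import *
a=snap('top','top0.png');b=snap('scene','sc0.png')
print(r.nose_length,r.observe())
for n in('top','scene'):
    p=vision.camera_params(n);print(p, -np.array(p['R']).T@np.array(p['t']))
E
```

```text
190.1 {'time_s': 0.1, 'joint_pos': array([-1.12639701e+00,  3.53559088e-01,  1.63404270e+00,  9.92143940e-06,
        1.15520951e+00, -2.39677027e-03]), 'joint_velocities': array([ 6.34512001e-05, -1.66527049e-03, -5.68178115e-04, -1.70769879e-03,
        1.70271316e-03,  1.41273990e-04]), 'effort': array([-8.67437921e-04, -5.94906020e+01, -3.34931803e+01,  6.98077935e-02,
        1.83553254e-02, -5.89370779e-05]), 'position': array([ 269.96277422, -563.45824537,  404.05829651]), 'ee_rot': array([ 9.75150526e-01,  2.21542503e-01, -1.29141132e-04, -5.95499529e-04]), 'contact_force': array([-0.24815328,  0.1255932 ,  0.72057689]), 'torque': array([-0.05799709,  0.00714648,  0.00315951]), 'gripper_force': 0.0, 'opening': 0.9998971496218602}
{'vfov': 47.34887891724638, 'cx': 254.62696730598586, 'cy': 187.80305046951483, 'k1': -0.15920060773325295, 'R': array([[-0.01417765, -0.99988107,  0.00606977],
       [-0.99774307,  0.01374836, -0.06572481],
       [ 0.06563354, -0.00698789, -0.99781933]]), 't': array([   1.93060738,  518.50414591, 1510.37049471])} [ 418.23032039    5.35610372 1541.14373733]
{'vfov': 48.45972462936359, 'cx': 258.9089957062728, 'cy': 192.6394194142316, 'k1': -0.12993204151050317, 'R': array([[ 0.89451571,  0.44685841, -0.01261801],
       [ 0.35939345, -0.73564225, -0.5741662 ],
       [-0.26585333,  0.50906586, -0.81864153]]), 't': array([-444.83179001, -133.25266159, 1824.77974592])} [ 930.92293566 -828.182526   1411.71842301]
```

View pics/top0.png

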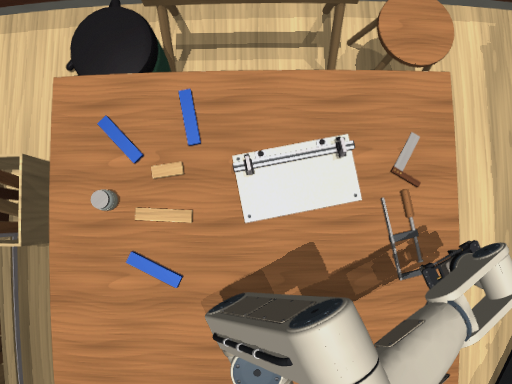

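View pics/sc0.png

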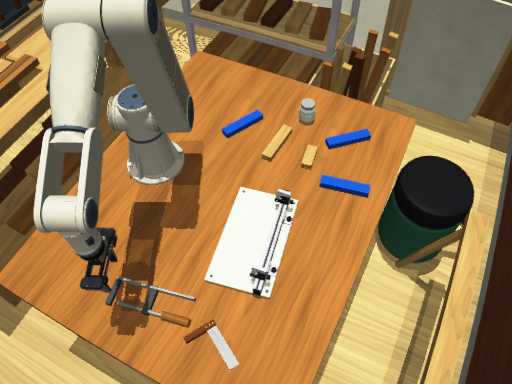

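```bash
cat > m.py <<'E'
from h import *
def rect(mask,x0,y0,x1,y1):
    m=np.zeros_like(mask);m[y0:y1,x0:x1]=mask[y0:y1,x0:x1]
    m=cv2.morphologyEx(m,cv2.MORPH_OPEN,np.ones((3,3),np.uint8))
    c=max(cv2.findContours(m,cv2.RETR_EXTERNAL,cv2.CHAIN_APPROX_NONE)[0],key=cv2.contourArea)
    return c
def wrect(n,c,z):
    w=pix2plane(n,c[:,0,:],z)[:,:2].astype(np.float32)
    return w,cv2.minAreaRect(w)
E
python3 - <<'E'
from m import *
a=cv2.imread('pics/top0.png');hsv=cv2.cvtColor(a,cv2.COLOR_BGR2HSV)
for p in [(164,215),(167,170),(200,240),(300,190),(250,150)]: print(p,hsv[p[1],p[0]])
wood=cv2.inRange(hsv,(12,60,175),(28,140,255)); white=cv2.inRange(hsv,(0,0,190),(180,40,255))
for nm,bx,mk,z in [('rail',(125,200,205,230),wood,28),('off',(140,155,195,185),wood,28),('board',(225,130,370,230),white,18)]:
    c=rect(mk,*bx);w,q=wrect('top',c,z);print(nm,cv2.contourArea(c),q);print(cv2.boxPoints(q).round(1).tolist())
c=np.vstack([c]); print(cv2.approxPolyDP(c,4,True)[:,0].tolist())
crop=cv2.resize(a[125:235,220:375],None,fx=5,fy=5,interpolation=cv2.INTER_CUBIC);cv2.imwrite('pics/c1.png',crop)
b=cv2.imread('pics/sc0.png');cv2.imwrite('pics/c2.png',cv2.resize(b[180:305,200:310],None,fx=4.5,fy=4.5,interpolation=cv2.INTER_CUBIC))
E
```

```text
(164, 215) [ 17 114 219]
(167, 170) [ 18 114 225]
(200, 240) [ 13 149 166]
(300, 190) [ 40   3 230]
(250, 150) [ 13 148 158]
rail 632.5 ((428.8281555175781, 317.60345458984375), (198.13458251953125, 43.16077423095703), 86.7847671508789)
[[401.70001220703125, 219.89999389648438], [444.79998779296875, 217.5], [455.8999938964844, 415.29998779296875], [412.79998779296875, 417.70001220703125]]
off 340.0 ((587.4999389648438, 302.1865234375), (43.41436767578125, 108.3084945678711), 7.819488525390625)
[[558.5999755859375, 352.8999938964844], [573.4000244140625, 245.60000610351562], [616.4000244140625, 251.5], [601.5999755859375, 358.79998779296875]]
board 5813.0 ((551.3909301757812, -155.43289184570312), (234.07130432128906, 421.4013366699219), 10.310551643371582)
[[398.5, 30.899999618530273], [474.0, -383.70001220703125], [704.2000122070312, -341.79998779296875], [628.7999877929688, 72.80000305175781]]
[[347, 135], [341, 139], [345, 157], [330, 154], [256, 168], [252, 175], [236, 172], [245, 221], [360, 199], [351, 151], [344, 145], [350, 143]]
```

View pics/c1.png

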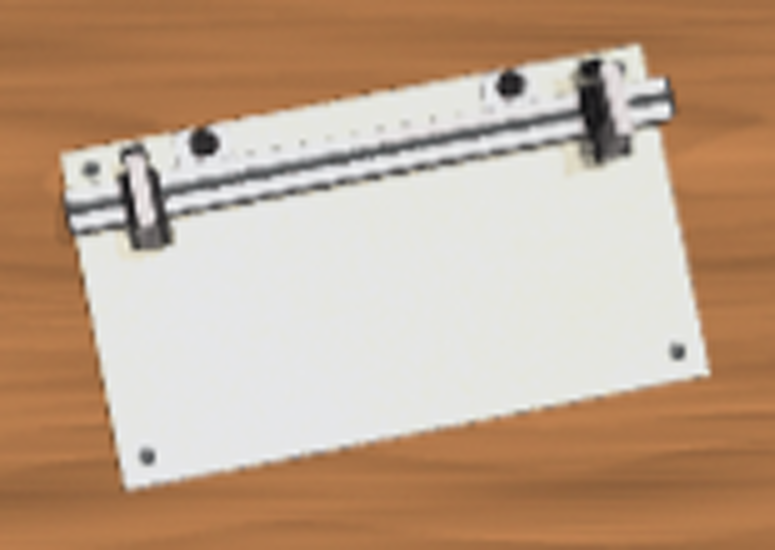

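View pics/c2.png

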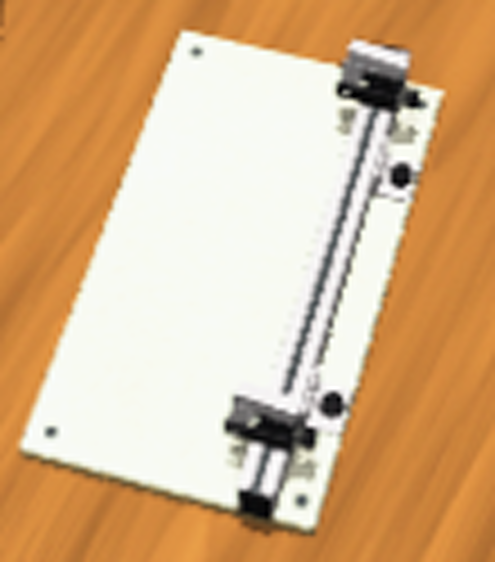

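```bash
cat >> m.py <<'E'
def board(n,im,bx,guess):
    # guess = 4 corner px: BL(back-left),BR,FR,FL ; intersect edges fitted to subpixel white/wood transitions
    s=cv2.cvtColor(im,cv2.COLOR_BGR2HSV)[:,:,1].astype(np.float32)
    g=np.array(guess,float);L=[];C=g.mean(0)
    for i in range(4):
        p,q=g[i],g[(i+1)%4];d=(q-p)/np.linalg.norm(q-p);nn=np.array([-d[1],d[0]]);nn*=np.sign(nn@(p-C));P=[]
        for u in np.linspace(.12,.88,60):
            m=p+(q-p)*u;o=np.arange(-6,6.01,.1);xy=(m+o[:,None]*nn).astype(np.float32)
            v=cv2.remap(s,xy[None,:,0],xy[None,:,1],cv2.INTER_LINEAR)[0]
            k=np.where(v>75)[0]
            if len(k) and 5<k[0]<len(o)-5: P.append(xy[k[0]])
        P=np.array(P);W=pix2plane(n,P,18)[:,:2].astype(np.float32)
        vx,vy,x,y=cv2.fitLine(W,cv2.DIST_HUBER,0,.5,.01).ravel();L.append(np.cross([x,y,1],[x+vx,y+vy,1]))
    X=[np.cross(L[i-1],L[i]) for i in range(4)];return np.array([x[:2]/x[2] for x in X])
E
python3 - <<'E'
from m import *
a=cv2.imread('pics/top0.png');b=cv2.imread('pics/sc0.png')
for n,im,g in[('top',a,[(232.4,156),(348,134),(361.6,200),(245.4,223)]),('scene',b,[(298,200),(269.5,297),(205,280),(240,187)])]:
    W=board(n,im,0,g);print(n,W.round(1).tolist(),[round(float(np.linalg.norm(W[i]-W[(i+1)%4])),1) for i in range(4)],'c',W.mean(0))
    for i,j in((3,0),(2,1)): d=W[j]-W[i];print('x dir',np.degrees(np.arctan2(d[1],d[0])))
    for i,j in((1,0),(2,3)): d=W[j]-W[i];print('y dir',np.degrees(np.arctan2(d[1],d[0]))-90)
hsv=cv2.cvtColor(b,cv2.COLOR_BGR2HSV);print(hsv[142,278],hsv[156,309])
wood=cv2.inRange(hsv,(14,60,175),(30,165,255))
c=rect(wood,255,115,298,170);w,q=wrect('scene',c,28);print(q)
E
```

```text
top [[633.5, 75.4], [708.8, -339.2], [471.7, -381.9], [396.7, 31.1]] [421.4, 240.9, 419.8, 240.9] c [ 552.7050508  -153.63338794]
x dir 10.586680813853672
x dir 10.191308491979441
y dir 10.291240122098301
y dir 10.294680918369849
scene [[632.1, 76.1], [706.6, -338.8], [469.8, -381.4], [395.4, 33.0]] [421.6, 240.6, 421.0, 240.6] c [ 550.99180663 -152.7713079 ]
x dir 10.332977307878949
x dir 10.18786667946879
y dir 10.177386315029153
y dir 10.184579378461848
[ 20 134 232] [ 22 126 242]
((426.6351623535156, 317.50079345703125), (200.8417510986328, 45.705291748046875), 86.66305541992188)
```

Request:
play_rows:
  jaw: [0, 0, 0, 0, 0, 0, 0, 0]
  slide:
    - [3, 4.5, 0]
    - [6, 9, 0]
    - [9, 13.6, 0]
    - [12, 18.2, 0]
    - [15, 22.7, 0]
    - [18, 27.3, 0]
    - [21, 32, 0]
    - [24, 36.5, 0]
  rot:
    - [0, 0, -0.05]
    - [0, 0, -0.1]
    - [0, 0, -0.15]
    - [0, 0, -0.2]
    - [0, 0, -0.25]
    - [0, 0, -0.268]
    - [0, 0, -0.268]
    - [0, 0, -0.268]

```text
time_s: 1.1
position: [510.7, -196.9, 404.5]
ee_rot: [0.996, 0.089, -0.0, -0.0]
contact_force: [0.5, -0.3, -0.3]
opening: 0.15
gripper_force: 0.0
```

Request:
play_rows:
  jaw: [0, 0, 0, 0, 0, 0, 0, 0]
  slide:
    - [3, 4.5, 0]
    - [6, 9, 0]
    - [9, 13.6, 0]
    - [12, 18.2, 0]
    - [15.1, 22.8, 0]
    - [15.1, 22.8, -4]
    - [15.1, 22.8, -8]
    - [15.1, 22.8, -11]
  rot:
    - [0, 0, 0]
    - [0, 0, 0]
    - [0, 0, 0]
    - [0, 0, 0]
    - [0, 0, 0]
    - [0, 0, 0]
    - [0, 0, 0]
    - [0, 0, 0]

```text
time_s: 2.1
position: [660.5, 29.7, 292.4]
ee_rot: [0.996, 0.09, -0.001, -0.0]
contact_force: [-0.4, -1.0, 0.1]
opening: 0.006
gripper_force: 0.0
```

Request:
play_rows:
  jaw: [0, 0, 0, 0, 0, 0, 0, 0]
  slide:
    - [-1.5, -0.27, 0]
    - [-3, -0.54, 0]
    - [-4, -0.72, 0]
    - [-5, -0.9, 0]
    - [-6, -1.08, 0]
    - [-7, -1.26, 0]
    - [-7.8, -1.4, 0]
    - [-8.4, -1.5, 0]
  rot:
    - [0, 0, 0]
    - [0, 0, 0]
    - [0, 0, 0]
    - [0, 0, 0]
    - [0, 0, 0]
    - [0, 0, 0]
    - [0, 0, 0]
    - [0, 0, 0]

```text
time_s: 3.1
position: [576.5, 14.2, 294.6]
ee_rot: [0.996, 0.089, -0.0, -0.0]
contact_force: [0.9, -1.2, -0.1]
opening: 0.007
gripper_force: 0.0
```

Request:
play_rows:
  jaw: [0, 0, 0, 100, 100, 100, 100, 100]
  slide:
    - [0, 0, 4]
    - [-2, 4, 4]
    - [-4, 8, 4]
    - [-6, 12, 4]
    - [-8, 16.5, 4]
    - [-10, 21, 4]
    - [-12.5, 26, 3]
    - [-14.9, 30.3, 0]
  rot:
    - [0, 0, 0.17]
    - [0, 0, 0.34]
    - [0, 0, 0.51]
    - [0, 0, 0.68]
    - [0, 0, 0.85]
    - [0, 0, 1.02]
    - [0, 0, 1.19]
    - [0, 0, 1.335]

```text
time_s: 4.1
position: [427.8, 319.4, 295.7]
ee_rot: [0.725, 0.689, 0.002, 0.0]
contact_force: [0.7, 0.1, -0.3]
opening: 0.525
gripper_force: 0.0
```

```bash
python3 - <<'E'
from m import *
a=snap('top');b=snap('scene');s=r.observe();print(s['position'],s['ee_rot'],s['opening'],s['time_s'])
A=cv2.resize(a[120:290,100:375],(550,340));B=cv2.resize(b[90:310,190:320],(337,570));
o=np.zeros((570,790,3),np.uint8);o[:340,:450]=A[:,100:];o[:,453:]=B;cv2.imwrite('pics/v2.png',o)
E
```

```text
[425.23140652 319.8234832  292.26238517] [ 7.24451477e-01  6.89323315e-01 -1.73895060e-03 -6.32412094e-04] 0.6161184023080792 4.2
```

View pics/v2.png

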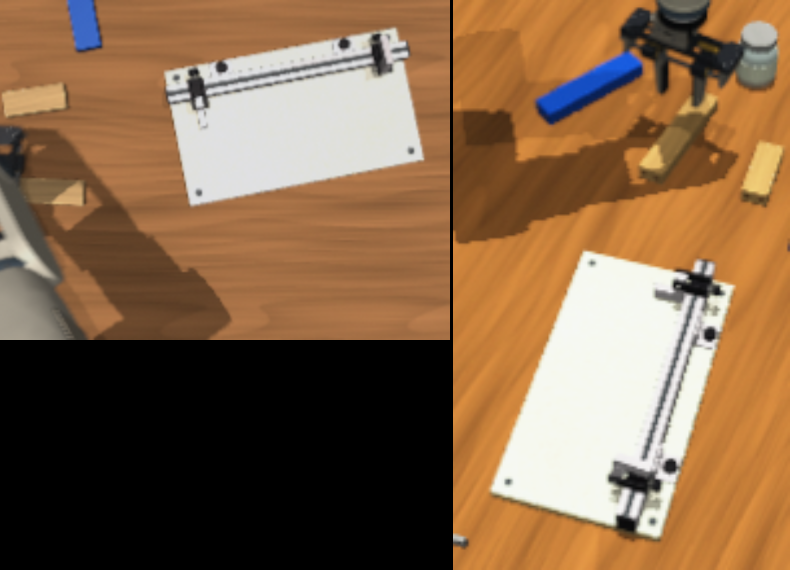

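Request:
play_rows:
  jaw: [100, 100, 100, 100, 100, 100, 100, 100]
  slide:
    - [0, 0, 0]
    - [0, 0, 0]
    - [0, 0, -1]
    - [0, 0, -3]
    - [0, 0, -5]
    - [0, 0, -7]
    - [0, 0, -9]
    - [0, 0, -9.8]
  rot:
    - [0, 0, 0]
    - [0, 0, 0]
    - [0, 0, 0]
    - [0, 0, 0]
    - [0, 0, 0]
    - [0, 0, 0]
    - [0, 0, 0]
    - [0, 0, 0]

```text
time_s: 5.2
position: [428.1, 316.5, 195.5]
ee_rot: [0.727, 0.686, -0.001, -0.0]
contact_force: [0.3, 0.0, 0.8]
opening: 0.997
gripper_force: 0.0
```

Request:
play_rows:
  jaw: [20, 20, 20, 20, 20, 20, 20, 20]
  slide:
    - [0, 0, 0]
    - [0, 0, 0]
    - [0, 0, 0]
    - [0, 0, 0]
    - [0, 0, 0]
    - [0, 0, 0]
    - [0, 0, 0]
    - [0, 0, 0]
  rot:
    - [0, 0, 0]
    - [0, 0, 0]
    - [0, 0, 0]
    - [0, 0, 0]
    - [0, 0, 0]
    - [0, 0, 0]
    - [0, 0, 0]
    - [0, 0, 0]

```text
time_s: 6.2
position: [428.1, 317.4, 196.9]
ee_rot: [0.727, 0.687, 0.0, -0.0]
contact_force: [-1.1, -0.9, 6.0]
opening: 0.475
gripper_force: 30.0
```

Request:
play_rows:
  jaw: [20, 20, 20, 20, 20, 20, 20, 20]
  slide:
    - [0, 0, 2]
    - [0, 0, 5]
    - [0, 0, 8]
    - [0.5, -2, 11]
    - [2, -7, 12]
    - [3.5, -12.5, 12]
    - [5, -18, 12]
    - [6.5, -23.5, 12]
  rot:
    - [0, 0, 0]
    - [0, 0, 0]
    - [0, 0, 0]
    - [0, 0, 0.03]
    - [0, 0, 0.08]
    - [0, 0, 0.13]
    - [0, 0, 0.18]
    - [0, 0, 0.2356]

```text
time_s: 7.2
position: [493.1, 80.6, 316.5]
ee_rot: [0.64, 0.768, -0.0, -0.0]
contact_force: [1.1, 0.3, -2.1]
opening: 0.475
gripper_force: 30.0
```

Request:
play_rows:
  jaw: [20, 20, 20, 20, 20, 20, 20, 20]
  slide:
    - [1.5, -5.5, 0]
    - [3, -11, 0]
    - [4.2, -15.5, 0]
    - [5, -18.8, 0]
    - [5, -18.8, -3]
    - [5, -18.8, -6]
    - [5, -18.8, -8]
    - [5, -18.8, -8.5]
  rot:
    - [0, 0, 0]
    - [0, 0, 0]
    - [0, 0, 0]
    - [0, 0, 0]
    - [0, 0, 0]
    - [0, 0, 0]
    - [0, 0, 0]
    - [0, 0, 0]

```text
time_s: 8.2
position: [542.3, -105.5, 230.1]
ee_rot: [0.641, 0.767, -0.001, -0.001]
contact_force: [-0.3, -0.0, -1.5]
opening: 0.478
gripper_force: 30.0
```

```bash
python3 - <<'E'
from m import *
b=snap('scene');s=r.observe();print(s['position'],s['ee_rot'],s['contact_force'],s['opening'])
B=cv2.resize(b[120:310,190:320],None,fx=3,fy=3,interpolation=cv2.INTER_CUBIC);cv2.imwrite('pics/v3.png',B)
E
```

```text
[ 542.52226947 -105.54221104  230.38016981] [ 6.41211929e-01  7.67362919e-01 -5.76280169e-04 -1.03938160e-03] [-0.49761222  0.05066572 -1.3673043 ] 0.4778026659805123
```

View pics/v3.png

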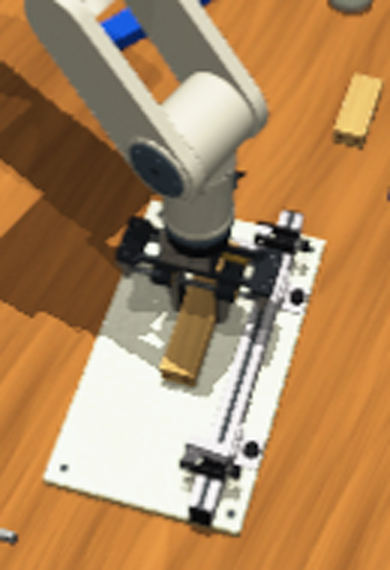

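Request:
play_rows:
  jaw: [20, 20, 20, 20, 20]
  slide:
    - [0, 0, -0.5]
    - [0, 0, -1]
    - [0, 0, -1.3]
    - [0, 0, -1.45]
    - [0, 0, -1.45]
  rot:
    - [0, 0, 0]
    - [0, 0, 0]
    - [0, 0, 0]
    - [0, 0, 0]
    - [0, 0, 0]

```text
time_s: 8.88
position: [543.1, -105.6, 217.2]
ee_rot: [0.641, 0.767, -0.0, 0.0]
contact_force: [0.0, -0.3, -1.7]
opening: 0.475
gripper_force: 30.0
```

Request:
play_rows:
  jaw: [20, 20, 20, 20]
  slide:
    - [0, 0, -0.1]
    - [0, 0, -0.2]
    - [0, 0, -0.25]
    - [0, 0, -0.25]
  rot:
    - [0, 0, 0]
    - [0, 0, 0]
    - [0, 0, 0]
    - [0, 0, 0]

```text
time_s: 9.38
position: [543.0, -105.7, 214.9]
ee_rot: [0.641, 0.767, -0.0, -0.0]
contact_force: [-2.0, 0.9, 2.2]
opening: 0.482
gripper_force: 30.0
```

Request:
play_rows:
  jaw: [20, 20, 20, 20]
  slide:
    - [-0.04, 0.2, 0]
    - [-0.07, 0.4, 0]
    - [-0.07, 0.4, 0]
    - [-0.07, 0.4, 0]
  rot:
    - [0, 0, 0]
    - [0, 0, 0]
    - [0, 0, 0]
    - [0, 0, 0]

```text
time_s: 9.88
position: [542.6, -101.6, 214.9]
ee_rot: [0.641, 0.767, 0.0, 0.0]
contact_force: [0.6, 0.1, 4.3]
opening: 0.476
gripper_force: 30.0
```

Request:
play_rows:
  jaw: [20, 20, 20, 20]
  slide:
    - [-0.02, 0.1, 0]
    - [-0.04, 0.2, 0]
    - [-0.04, 0.2, 0]
    - [-0.04, 0.2, 0]
  rot:
    - [0, 0, 0]
    - [0, 0, 0]
    - [0, 0, 0]
    - [0, 0, 0]

```text
time_s: 10.38
position: [542.2, -99.7, 214.9]
ee_rot: [0.641, 0.767, 0.0, 0.0]
contact_force: [0.1, -2.2, 5.9]
opening: 0.478
gripper_force: 30.0
```

Request:
play_rows:
  jaw: [20, 20, 20, 20]
  slide:
    - [-0.02, 0.1, 0]
    - [-0.02, 0.1, 0]
    - [-0.02, 0.1, 0]
    - [-0.02, 0.1, 0]
  rot:
    - [0, 0, 0]
    - [0, 0, 0]
    - [0, 0, 0]
    - [0, 0, 0]

```text
time_s: 10.88
position: [542.0, -98.8, 214.9]
ee_rot: [0.641, 0.767, 0.0, 0.0]
contact_force: [0.5, -1.3, 5.6]
opening: 0.478
gripper_force: 30.0
```

Request:
play_rows:
  jaw: [20, 20, 20]
  slide:
    - [-0.02, 0.1, 0]
    - [-0.02, 0.1, 0]
    - [-0.02, 0.1, 0]
  rot:
    - [0, 0, 0]
    - [0, 0, 0]
    - [0, 0, 0]

```text
time_s: 11.25
position: [541.8, -98.0, 214.9]
ee_rot: [0.641, 0.767, -0.0, 0.001]
contact_force: [1.0, -3.6, 5.5]
opening: 0.476
gripper_force: 30.0
```

Request:
play_rows:
  jaw: [20, 20, 20]
  slide:
    - [-0.02, 0.1, 0]
    - [-0.02, 0.1, 0]
    - [-0.02, 0.1, 0]
  rot:
    - [0, 0, 0]
    - [0, 0, 0]
    - [0, 0, 0]

```text
time_s: 11.62
position: [541.7, -97.6, 214.9]
ee_rot: [0.641, 0.768, -0.0, 0.001]
contact_force: [0.9, -8.7, 3.1]
opening: 0.478
gripper_force: 30.0
```

Request:
play_rows:
  jaw: [60, 60, 60, 60, 62, 62, 62, 62]
  slide:
    - [0.01, -0.06, 0]
    - [0.01, -0.06, 0]
    - [0.01, -0.06, 0]
    - [0.01, -0.06, 0]
    - [0.01, -0.06, 1]
    - [0.01, -0.06, 3]
    - [0.01, -0.06, 6]
    - [0.01, -0.06, 8]
  rot:
    - [0, 0, 0]
    - [0, 0, 0]
    - [0, 0, 0]
    - [0, 0, 0]
    - [0, 0, 0]
    - [0, 0, 0]
    - [0, 0, 0]
    - [0, 0, 0]

```text
time_s: 12.62
position: [541.7, -97.3, 296.6]
ee_rot: [0.641, 0.767, 0.0, 0.001]
contact_force: [-0.4, -0.5, -0.3]
opening: 0.62
gripper_force: 0.0
```

Request:
play_rows:
  jaw: [100, 100, 100, 100, 100, 100, 100, 100]
  slide:
    - [-1, -0.2, 0]
    - [-2, -0.4, 0]
    - [-3, -0.5, 0]
    - [-4, -0.7, 0]
    - [-5, -0.9, 0]
    - [-6, -1.1, 0]
    - [-6, -1.1, 0]
    - [-6, -1.1, 0]
  rot:
    - [0, 0, -0.18]
    - [0, 0, -0.36]
    - [0, 0, -0.54]
    - [0, 0, -0.72]
    - [0, 0, -0.9]
    - [0, 0, -1.08]
    - [0, 0, -1.26]
    - [0, 0, -1.44]

```text
time_s: 13.62
position: [481.4, -108.3, 295.5]
ee_rot: [0.989, 0.151, 0.0, 0.0]
contact_force: [0.1, -0.3, 0.1]
opening: 1.001
gripper_force: 0.0
```

Request:
play_rows:
  jaw: [100, 100, 100, 100, 100, 100]
  slide:
    - [0, 0, 0]
    - [0, 0, -3]
    - [0, 0, -5]
    - [0, 0, -7]
    - [0, 0, -8]
    - [0, 0, -8]
  rot:
    - [0, 0, -0.131]
    - [0, 0, -0.131]
    - [0, 0, -0.131]
    - [0, 0, -0.131]
    - [0, 0, -0.131]
    - [0, 0, -0.131]

```text
time_s: 14.38
position: [481.4, -108.2, 214.6]
ee_rot: [0.996, 0.089, -0.0, -0.0]
contact_force: [-0.0, 0.4, -1.0]
opening: 1.001
gripper_force: 0.0
```

```bash
python3 - <<'E'
from m import *
b=snap('scene');s=r.observe();print(s['position'],s['ee_rot'],s['contact_force'],s['opening'])
B=cv2.resize(b[160:310,190:320],None,fx=4,fy=4,interpolation=cv2.INTER_CUBIC);cv2.imwrite('pics/v4.png',B)
E
```

```text
[ 481.63151211 -108.26356175  215.08175487] [9.96022031e-01 8.91072873e-02 6.85518613e-05 1.34590720e-05] [ 0.33415026  0.8813248  -0.26034323] 1.0024508607925
```

View pics/v4.png

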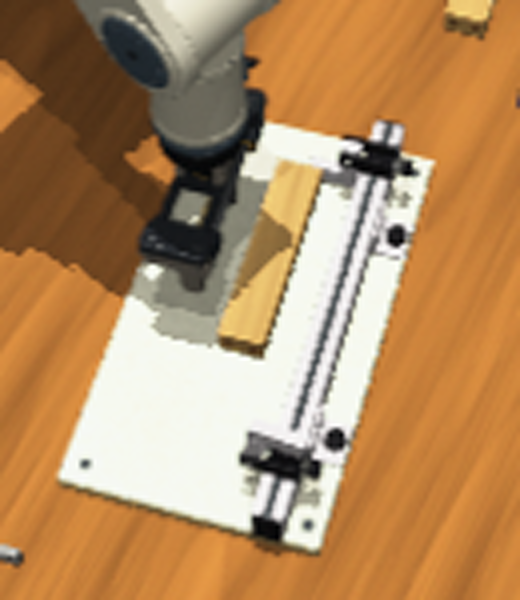

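Request:
play_rows:
  jaw: [100, 100, 100, 100, 100, 100, 100, 100]
  slide:
    - [0.8, 0.15, 0]
    - [1.6, 0.3, 0]
    - [2.3, 0.42, 0]
    - [3, 0.54, 0]
    - [3.6, 0.65, 0]
    - [4.2, 0.76, 0]
    - [4.8, 0.87, 0]
    - [5.4, 0.98, 0]
  rot:
    - [0, 0, 0]
    - [0, 0, 0]
    - [0, 0, 0]
    - [0, 0, 0]
    - [0, 0, 0]
    - [0, 0, 0]
    - [0, 0, 0]
    - [0, 0, 0]

```text
time_s: 15.42
position: [535.8, -98.4, 214.6]
ee_rot: [0.996, 0.089, -0.0, -0.0]
contact_force: [-0.5, -0.5, 0.4]
opening: 0.999
gripper_force: 0.3
```

Request:
play_rows:
  jaw: [100, 100, 100, 100]
  slide:
    - [0.3, 0.05, 0]
    - [0.6, 0.11, 0]
    - [0.8, 0.14, 0]
    - [0.8, 0.14, 0]
  rot:
    - [0, 0, 0]
    - [0, 0, 0]
    - [0, 0, 0]
    - [0, 0, 0]

```text
time_s: 15.92
position: [543.6, -97.1, 214.7]
ee_rot: [0.996, 0.089, 0.0, 0.0]
contact_force: [-0.7, 0.3, -0.2]
opening: 1.002
gripper_force: 0.0
```

Request:
play_rows:
  jaw: [100, 100, 100]
  slide:
    - [0.1, 0.02, 0]
    - [0.2, 0.04, 0]
    - [0.2, 0.04, 0]
  rot:
    - [0, 0, 0]
    - [0, 0, 0]
    - [0, 0, 0]

```text
time_s: 16.3
position: [545.5, -96.6, 214.7]
ee_rot: [0.996, 0.089, 0.0, 0.0]
contact_force: [-1.2, -0.6, 0.2]
opening: 0.995
gripper_force: 0.1
```

Request:
play_rows:
  jaw: [100, 100, 100]
  slide:
    - [0.1, 0.02, 0]
    - [0.1, 0.02, 0]
    - [0.1, 0.02, 0]
  rot:
    - [0, 0, 0]
    - [0, 0, 0]
    - [0, 0, 0]

```text
time_s: 16.68
position: [546.5, -96.4, 214.7]
ee_rot: [0.996, 0.089, 0.0, 0.0]
contact_force: [-0.0, 1.0, -0.5]
opening: 0.999
gripper_force: 0.0
```

Request:
play_rows:
  jaw: [100, 100, 100]
  slide:
    - [0.1, 0.02, 0]
    - [0.1, 0.02, 0]
    - [0.1, 0.02, 0]
  rot:
    - [0, 0, 0]
    - [0, 0, 0]
    - [0, 0, 0]

```text
time_s: 17.05
position: [547.4, -96.2, 214.7]
ee_rot: [0.996, 0.089, -0.0, -0.0]
contact_force: [-1.1, -0.1, 0.6]
opening: 1.001
gripper_force: 0.6
```

Request:
play_rows:
  jaw: [100, 100, 100]
  slide:
    - [0.1, 0.02, 0]
    - [0.1, 0.02, 0]
    - [0.1, 0.02, 0]
  rot:
    - [0, 0, 0]
    - [0, 0, 0]
    - [0, 0, 0]

```text
time_s: 17.42
position: [547.8, -96.2, 214.6]
ee_rot: [0.996, 0.089, -0.001, -0.0]
contact_force: [-5.1, -1.0, 3.6]
opening: 1.001
gripper_force: 2.6
```

Request:
play_rows:
  jaw: [100, 100, 100]
  slide:
    - [0.1, 0.02, 0]
    - [0.1, 0.02, 0]
    - [0.1, 0.02, 0]
  rot:
    - [0, 0, 0]
    - [0, 0, 0]
    - [0, 0, 0]

```text
time_s: 17.8
position: [548.1, -96.1, 214.5]
ee_rot: [0.996, 0.089, -0.002, -0.0]
contact_force: [-7.8, -2.5, 6.9]
opening: 1.003
gripper_force: 4.3
```

```bash
python3 - <<'E'
from m import *
b=snap('scene');s=r.observe();print(s['position'],s['contact_force'],s['torque'])
B=cv2.resize(b[180:290,220:310],None,fx=5,fy=5,interpolation=cv2.INTER_CUBIC);cv2.imwrite('pics/v5.png',B)
E
```

```text
[548.13267053 -96.10768412 214.50822068] [-8.41541816 -3.41683988  6.00568875] [-0.68751262  1.36814577 -0.16547868]
```

View pics/v5.png

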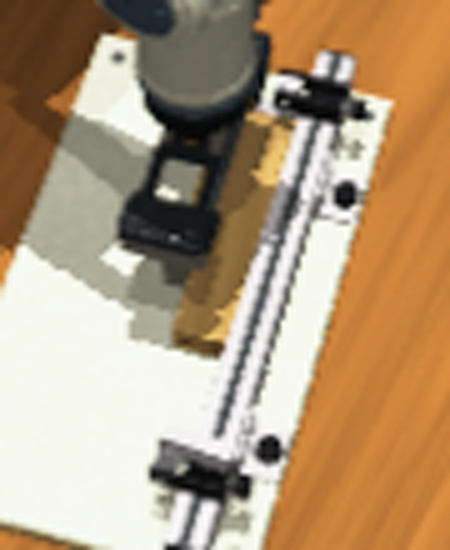

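```bash
python3 - <<'E'
from m import *
a=snap('top');b=snap('scene');s=r.observe();print(s['contact_force'])
th=np.radians(10.25);ex=np.array([np.cos(th),np.sin(th)]);ey=np.array([-ex[1],ex[0]]);c0=np.array([551.9,-153.2])
W=lambda x,y,z:[*(c0+x*ex+y*ey),z]
print(proj('scene',[W(16,-46,46),W(60,-46,46),W(16,-46,18)]))
hsv=cv2.cvtColor(b,cv2.COLOR_BGR2HSV);wood=cv2.inRange(hsv,(10,60,60),(30,255,255))
# end location: scan along jig y at several x on top plane, last wood sample (lowest y)
for x in(22,30,38,46,52):
    ys=np.arange(-60,-30,.25);p=proj('scene',[W(x,y,46) for y in ys]).astype(np.float32)
    v=cv2.remap(hsv[:,:,1],p[None,:,0],p[None,:,1],cv2.INTER_LINEAR)[0];e=cv2.remap(hsv[:,:,2],p[None,:,0],p[None,:,1],cv2.INTER_LINEAR)[0]
    print(x,v[::6].tolist(),e[::6].tolist())
B=cv2.resize(b[180:215,265:300],None,fx=16,fy=16,interpolation=cv2.INTER_CUBIC);cv2.imwrite('pics/v6.png',B)
E
```

```text
[-7.83512099 -3.12745296  6.42821342]
[[253.98758092 245.68808497]
 [265.73648307 248.66836706]
 [254.1579505  249.28627546]]
22 [38, 62, 86, 115, 144, 148, 147, 145, 146, 147, 147, 146, 146, 146, 146, 146, 146, 146, 147, 145] [194, 154, 136, 121, 106, 106, 108, 111, 114, 119, 127, 135, 143, 145, 146, 147, 147, 148, 148, 149]
30 [41, 72, 106, 132, 144, 153, 155, 151, 147, 146, 145, 145, 145, 145, 145, 145, 145, 145, 146, 146] [182, 161, 141, 124, 101, 84, 81, 90, 98, 111, 126, 143, 143, 141, 140, 140, 141, 141, 141, 141]
38 [44, 68, 92, 119, 141, 147, 147, 147, 146, 146, 146, 146, 146, 146, 145, 145, 145, 145, 145, 145] [189, 153, 131, 118, 107, 103, 102, 100, 116, 137, 157, 153, 145, 139, 139, 139, 140, 140, 140, 141]
46 [39, 71, 110, 146, 147, 149, 150, 149, 147, 143, 139, 136, 136, 138, 139, 141, 143, 145, 146, 146] [166, 142, 119, 97, 94, 91, 89, 92, 97, 121, 171, 216, 228, 222, 219, 207, 198, 193, 175, 160]
52 [38, 60, 91, 120, 150, 144, 140, 143, 143, 144, 146, 142, 139, 137, 132, 133, 134, 135, 137, 138] [191, 154, 123, 101, 77, 83, 87, 86, 105, 125, 154, 187, 216, 229, 228, 226, 225, 225, 227, 225]
```

View pics/v6.png

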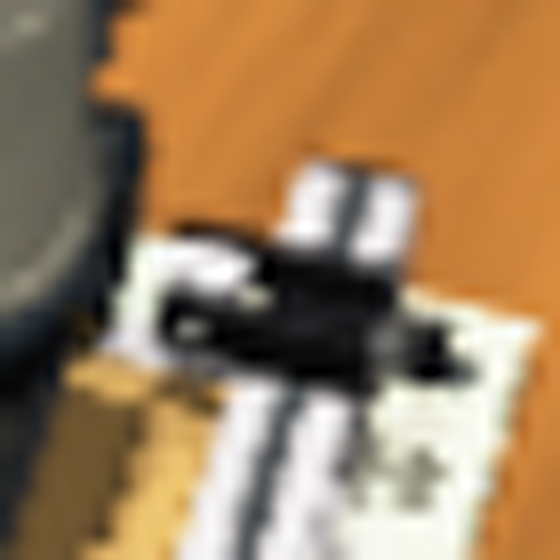

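Request:
play_rows:
  jaw: [100, 100, 100, 100, 100, 100, 100, 100]
  slide:
    - [0.1, 0.03, 0]
    - [0.1, 0.03, 0]
    - [0.1, 0.03, 0]
    - [0.1, 0.03, 0]
    - [0.1, 0.03, 0]
    - [0.1, 0.03, 0]
    - [0.1, 0.03, 0]
    - [0.1, 0.03, 0]
  rot:
    - [0, 0, 0]
    - [0, 0, 0]
    - [0, 0, 0]
    - [0, 0, 0]
    - [0, 0, 0]
    - [0, 0, 0]
    - [0, 0, 0]
    - [0, 0, 0]

```text
time_s: 18.95
position: [548.5, -96.0, 214.5]
ee_rot: [0.996, 0.089, -0.003, -0.0]
contact_force: [-10.8, -5.4, 9.4]
opening: 0.997
gripper_force: 6.1
```

Request:
play_rows:
  jaw: [100, 100, 100, 100, 100, 100, 100, 100]
  slide:
    - [0, 0, 0]
    - [0, 0, 0]
    - [0, 0, 0]
    - [0, 0, 0]
    - [0, 0, 0]
    - [0, 0, 0]
    - [0, 0, 0]
    - [0, 0, 0]
  rot:
    - [0, 0, 0]
    - [0, 0, 0]
    - [0, 0, 0]
    - [0, 0, 0]
    - [0, 0, 0]
    - [0, 0, 0]
    - [0, 0, 0]
    - [0, 0, 0]

```text
time_s: 19.95
position: [548.5, -96.0, 214.4]
ee_rot: [0.996, 0.089, -0.003, -0.0]
contact_force: [-11.5, -4.4, 10.3]
opening: 1.002
gripper_force: 6.1
```

Request:
play_rows:
  jaw: [100, 100, 100, 100, 100, 100, 100, 100]
  slide:
    - [0, 0, 0]
    - [0, 0, 0]
    - [0, 0, 0]
    - [0, 0, 0]
    - [0, 0, 0]
    - [0, 0, 0]
    - [0, 0, 0]
    - [0, 0, 0]
  rot:
    - [0, 0, 0]
    - [0, 0, 0]
    - [0, 0, 0]
    - [0, 0, 0]
    - [0, 0, 0]
    - [0, 0, 0]
    - [0, 0, 0]
    - [0, 0, 0]

```text
time_s: 20.95
position: [548.5, -96.0, 214.4]
ee_rot: [0.996, 0.089, -0.003, -0.0]
contact_force: [-11.3, -5.0, 9.3]
opening: 0.996
gripper_force: 6.1
```

Request:
play_rows:
  jaw: [100, 100, 100, 100, 100, 100, 100, 100]
  slide:
    - [0, 0, 0]
    - [0, 0, 0]
    - [0, 0, 0]
    - [0, 0, 0]
    - [0, 0, 0]
    - [0, 0, 0]
    - [0, 0, 0]
    - [0, 0, 0]
  rot:
    - [0, 0, 0]
    - [0, 0, 0]
    - [0, 0, 0]
    - [0, 0, 0]
    - [0, 0, 0]
    - [0, 0, 0]
    - [0, 0, 0]
    - [0, 0, 0]

```text
time_s: 21.95
position: [548.5, -96.0, 214.4]
ee_rot: [0.996, 0.089, -0.003, -0.0]
contact_force: [-11.0, -5.6, 10.1]
opening: 0.998
gripper_force: 6.1
```

```bash
python3 -c "
from workcell import r
print(r.finish_job())"
```

```text
the job is handed in; nothing more can be done
None
```

I flipped the left stop down, left the right stop up, and laid the rail flat on the board with its end at the left stop and its edge along the fence. I handed the job in with the fingers still pressing at about 12 N, held for over 3 s; the hand-in gave no pass or fail verdict, and the gap to the stop, by image and contact force, should be under about 2 mm.

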